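# Weigh the sample capsule on the spring hook scale and store it

## Task

Hang the sample capsule that stands on the bench by its eye on the hook of the spring scale, easing the load on so that the hook is neither jerked nor overloaded, let go and let it hang free until the scale has been at rest for a good second. Then take the weight off just as gently, and set the capsule down upright, all the way into the free well of the white block. Leave the stored capsule, the beaker and the vial where they are.

Things in the scene. Friction and masses are not known exactly. Their poses are not given: they have to be found in the camera images.
- capsule: Closed steel sample capsule standing on the bench; origin: centre of its underside, z up. Body 40 mm across, 55 mm high, foot chamfered 3.5 mm. On it a flat upright steel strap, 26 mm wide (own y), 6 mm thick (own x), with an eye right through along own x and a grip on top. Front and back alike. Contents, and so the mass, unknown: 0.25 to 0.7 kg.
- capsule_eye (a point): Top of the eye, at its middle, (0, 0, 90 mm) in the capsule's frame: the capsule hangs from here. The eye's opening is 16 mm wide and reaches 26 mm down from this point; its top is an inverted V, 5 mm lower at the sides.
- capsule_grip (a point): Middle of the black grip sleeve at the top of the strap, 115 mm above the capsule's underside. The sleeve is 26 mm (capsule's y) x 12 mm (capsule's x) and 30 mm high, its top 130 mm above the underside.
- scale: Spring scale, fixed to the bench; origin: centre of the underside of its base plate (140 mm along own x, 100 mm along own y, 17 mm high). A square column, 34 mm wide and 227 mm high with its knob, stands 48 mm from the origin along own +x; the hook reaches from it towards own -x. Nothing stands above the hook.
- hook (a joint): Downward travel of the sprung hook in m: 0 empty at its upper stop, 0.045 at the lower stop. It needs 0.12 N to leave the stop, then 200 N per m, lightly damped: let go out of balance, it bobs for a second or two. A delicate instrument: move the hook slower than 60 mm/s up and down, and keep every force on the scale under 20 N.
- hook_seat (a point): Where the top of the eye rests in the bend of the hook; moves with the hook. Empty: 168 mm above the bench, 37 mm from the scale's origin along its -x, 68 mm off the column. The J-shaped hook is 5 mm round steel, flat in the scale's xz plane; at the bend its underside is 5.5 mm below this point; the level arm behind the bend has its upper side 12.5 mm above it.
- hook_tip (a point): Top of the hook's free, upturned tip: 15 mm from hook_seat along the scale's own -x and 13.5 mm higher. The eye is threaded over the tip along the scale's own +x.
- block: White plastic storage block, fixed, 64 mm (own x) x 150 mm (own y) x 24 mm high; origin: centre of its underside. Two round wells, 43 mm across and 14 mm deep, lie 40 mm either side of the middle along own y. The one at +y holds the stored capsule, the one at -y is free.
- free_well (a point): Centre of the floor of the free well, 10 mm above the bench; the block's top is 14 mm higher. The capsule is set down here, not dropped in.
- stored_capsule: A second capsule of the same shape, loose in the other well of the block; origin: centre of its underside. To be left alone.
- beaker: Clear beaker, 56 mm across, 68 mm high, loose on the bench; origin: centre of its underside. To be left alone.
- vial: Small brown vial with a black cap, 28 mm across, 53 mm high, loose on the bench; origin: centre of its underside. To be left alone.

How it is judged:
On the way:
1. the capsule hangs by its eye in the bend of the hook, let go, and the scale is at rest for a second (distance between capsule_eye and hook_seat below 0.006 m and value of joint hook above 0.006 m and velocity of joint hook between -0.006 and 0.006 m/s and linear speed of capsule below 0.02 m/s and contact force between each of the arm, the fingers and capsule below 0.05 N), for 1 s.
At the end, for the whole second after the job is handed in: The capsule stands upright (within 0.06 rad) on the floor of the free well (within 4 mm of its centre, not more than 2 mm above its floor), at rest and let go, and the empty hook is back at its upper stop (within 2 mm) (horizontal distance between capsule and free_well below 0.004 m and z of capsule in the frame of free_well below 0.002 m and angle between capsule's own z axis and vertical below 0.06 rad and linear speed of capsule below 0.01 m/s and value of joint hook below 0.002 m); the robot touches nothing.
It fails at once if the hook is jerked or bounces (faster than 60 mm/s up or down) (velocity of joint hook above 0.06 m/s or velocity of joint hook below -0.06 m/s).
It fails at once if the scale is pulled or pushed with more than 20 N (contact force between scale and anything else above 20 N).
It fails at once if the capsule is dropped into the well (falls into it faster than 0.35 m/s) (horizontal distance between capsule and free_well below 0.02 m and z of capsule in the frame of free_well below 0.014 m and linear speed of capsule above 0.35 m/s).
It fails at once if the stored capsule, the beaker or the vial is moved more than 15 mm (distance of any of stored_capsule, beaker, vial from where it was at the start of the episode above 0.015 m).
It also fails if it takes over 56 s, if anything falls off the work surface, if the arm or the gripper's body presses on something with over 40 N, if the wrist force passes 120 N, or if a joint passes its speed limit or range.

## Robot

A 6-joint arm with a two-finger parallel gripper is mounted at the origin on the work surface; the furniture and walls round the work are solid. World frame = base frame: x ahead of the robot, y to its left, z up, the work surface at z = 0. Lengths are in m, angles in rad, forces in N, time in s.
With the tool pointing down it reaches from about 0.35 to 1 m from the base axis. Payload 7.1 kg.
Tool frame: the origin (TCP) lies between the finger pads; the fingertips stand 22 mm ahead of it and the grasp point (between the pads) lies 3 mm ahead of it; z points along the fingers, y is the line along which they close (so a half turn about z gives the same grasp; the last joint's range is limited). The gripper opens to 85 mm and grips with 20 to 120 N. Pads are 22 mm wide; open, the fingers measure 114 mm over their backs; the gripper's body (76 mm by 85 mm) begins 54 mm behind the grasp point. The pads swing forward as they close: fully open they stand 13 mm farther back than shut.
Start: joints at [-1.243, 0.423, 1.63, -0, 1.089, -0.019], TCP at [0.212, -0.588, 0.253] pointing down, gripper open.
Joint ranges: [-3, 3], [-0.9, 2.11], [0.09, 2.58], [-1.31, 4.45], [0.11, 2.69], [-2.54, 2.54]. Speed limits (rad/s): [2.39, 2.39, 3.01, 3.14, 3.14, 3.14].

## Interface

Orientations are given as a rotation vector (axis times angle).
In Python, from rig import manip gives the robot as it stands. The module is installed in compiled form; this text tells all that it offers. Calls block until the motion is done:
- manip.move_to(position, orientation): joint-space move of the TCP to a pose.
- manip.servo_line(position, orientation=None, rate=0.15): straight line of the TCP; orientation=None keeps the orientation; rate is the mean speed in m/s.
- manip.set_joints(angles): joint-space move.
- manip.command_gripper(opening, f_grip=None): finger opening in m; f_grip is the grip in N (None keeps the last); returns when the fingers have stopped.
- manip.hold(seconds).
- manip.solve_ik(position, orientation): joint angles nearest the present ones, or None.
- manip.camera(name): name is "scene" or "top" or "wrist"; returns a dict with "image" (480x640x3 uint8, red, green, blue), "fx", "fy", "cx", "cy" (pixels), "cam_to_world" (4x4, takes a point from camera to world coordinates); the wrist camera has in their place "mount" (4x4, takes a point from camera to tool coordinates, whose origin is the TCP and whose axes are the flange's). Camera axes: x right, y down, z forward; pixel columns grow to the right and rows downward; lengths in m; the calibration is good to about 2 mm. A picture is of the moment at which its call begins: read the wrist's pose just before it. There is no depth.
A pose or a line that the arm cannot do raises manip.IKError and nothing moves.
- manip.sign_off(): hands the job in; it is judged then, once.
Readings, each from a call of its own:
- manip.get_time(): time.
- manip.get_joint_positions(): joint angles.
- manip.get_joint_vel(): joint speeds.
- manip.get_tau(): joint torques, N m.
- manip.get_position(): TCP position.
- manip.get_ee_rot(): TCP orientation.
- manip.get_contact_force(): force on the tool from outside, world axes, zero at the start.
- manip.get_torque(): the same for the moment, N m.
- manip.get_width(): finger opening in m.
- manip.get_grip_force(): force on a finger pad.
Only numpy, scipy, OpenCV 4.12 (cv2) and the standard library are available. Lean on these libraries where they do the work, as an engineer would, in place of code of your own. Each camera call takes 0.05 s, during which the arm holds its last target. There are 200 camera calls.

## Working session

There is one attempt and no reset: what is moved stays moved. The work goes in short steps, each a Python script; the robot and the scene stay as the last script left them, time stands still between calls to the robot, and variables do not carry over. Pictures are saved under pics/ and viewed, at most 10 in all, crops included, and the job is handed in when it is done.

```bash
mkdir -p pics; python3 - <<'E'
from rig import manip
import cv2,numpy as np,pickle
d={n:manip.camera(n) for n in("scene","top","wrist")}
d['pose']=(manip.get_position(),manip.get_ee_rot())
pickle.dump(d,open('c0.pkl','wb'))
for n in("scene","top"):
    cv2.imwrite(f'pics/{n}0.png',d[n]["image"][:,:,::-1]); print(n,d[n]['fx'],d[n]['cx'],d[n]['cy'],np.round(d[n]['cam_to_world'],3).tolist())
print(d['wrist']['mount'],d['pose'],manip.get_time())
E
```

```text
scene 617.116455424076 315.9657833648949 240.99686698659997 [[0.984, -0.099, 0.149, 0.329], [-0.179, -0.49, 0.853, -0.454], [-0.012, -0.866, -0.5, 0.581], [0.0, 0.0, 0.0, 1.0]]
top 591.8476634328109 325.83193217139774 239.0280351375126 [[-0.014, -0.997, 0.075, 0.373], [-1.0, 0.012, -0.024, 0.34], [0.023, -0.075, -0.997, 1.081], [0.0, 0.0, 0.0, 1.0]]
[[ 5.82932750e-04 -9.49392013e-01 -3.14093085e-01  8.19678272e-02]
 [ 9.99999799e-01  4.75094139e-04  4.19882062e-04  7.86447973e-05]
 [-2.49408892e-04 -3.14093267e-01  9.49392099e-01 -1.20315354e-01]
 [ 0.00000000e+00  0.00000000e+00  0.00000000e+00  1.00000000e+00]] (array([ 0.21231832, -0.58740487,  0.25270601]), array([-3.09326708e+00, -5.41872502e-01,  2.96875600e-04])) 0.15
```

View pics/top0.png

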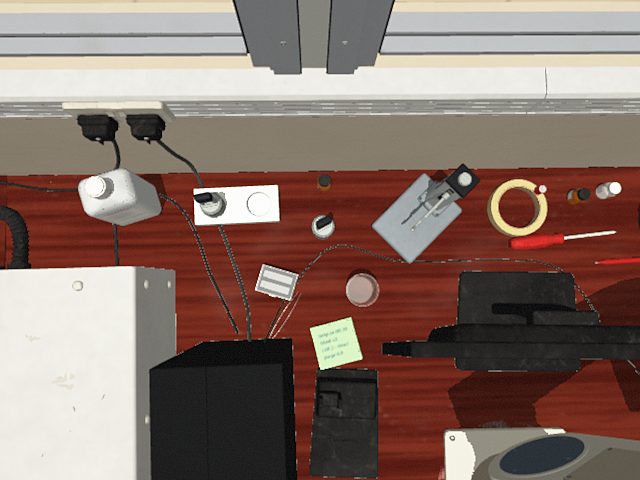

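View pics/scene0.png

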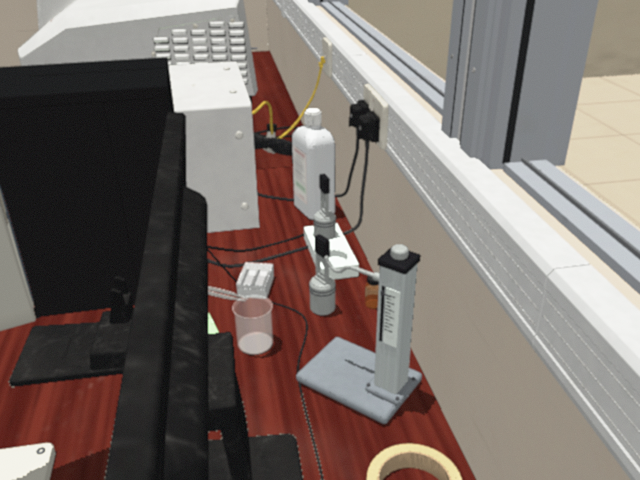

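Top view: the capsule is at about (322,226) with a black grip. The block is centred at (237,205), with the free well at (261,203) and the stored capsule at (209,204). The vial is at (324,182), the beaker at (362,289), the scale plate around (417,218) and the column at (462,180). The scene view agrees with this layout: the hook points towards the capsule, away from the column.

```bash
cat > h.py <<'E'
import numpy as np,cv2,pickle
from scipy.spatial.transform import Rotation as R
def ray(c,uv,T=None):
    T=c['cam_to_world'] if T is None else T
    d=np.array([(uv[0]-c['cx'])/c['fx'],(uv[1]-c['cy'])/c['fy'],1.])
    return T[:3,3],T[:3,:3]@d
def onz(c,uv,z,T=None):
    o,d=ray(c,uv,T); return o+d*(z-o[2])/d[2]
def proj(c,p,T=None):
    T=c['cam_to_world'] if T is None else T
    q=T[:3,:3].T@(np.asarray(p)-T[:3,3]); return np.array([c['fx']*q[0]/q[2]+c['cx'],c['fy']*q[1]/q[2]+c['cy']])
def wT(c,pose):
    T=np.eye(4);T[:3,:3]=R.from_rotvec(pose[1]).as_matrix();T[:3,3]=pose[0];return T@c['mount']
E
python3 - <<'E'
from h import *
d=pickle.load(open('c0.pkl','rb'));c=d['top'];im=c['image'];hsv=cv2.cvtColor(im,cv2.COLOR_RGB2HSV)
def big(m,x0,y0,x1,y1):
    k=np.zeros_like(m);k[y0:y1,x0:x1]=m[y0:y1,x0:x1]
    cs,_=cv2.findContours(k,cv2.RETR_EXTERNAL,cv2.CHAIN_APPROX_NONE);return max(cs,key=cv2.contourArea)
white=((hsv[...,1]<40)&(hsv[...,2]>200)).astype(np.uint8)
b=big(white,185,180,290,230);q=cv2.boxPoints(cv2.minAreaRect(b));P=np.array([onz(c,p,.024) for p in q]);print('block',q.tolist(),P.round(4).tolist(),np.linalg.norm(P[0]-P[1]),np.linalg.norm(P[1]-P[2]),P.mean(0))
pl=((hsv[...,1]<70)&(hsv[...,2]>70)).astype(np.uint8)
b=big(pl,365,160,480,268);a=cv2.approxPolyDP(b,3,True)[:,0];print('plate',[(x.tolist(),onz(c,x,.017)[:2].round(4).tolist()) for x in a])
bl=(hsv[...,2]<70).astype(np.uint8)
for n,box,z in(('grip',(308,208,340,235),.13),('colcap',(435,155,485,205),.215)):
    b=big(bl,*box);r=cv2.minAreaRect(b);q=cv2.boxPoints(r);print(n,r,[onz(c,p,z)[:2].round(4).tolist() for p in q],onz(c,r[0],z))
cv2.imwrite('pics/topcrop.png',cv2.resize(im[150:300,180:500,::-1],None,fx=2.5,fy=2.5,interpolation=cv2.INTER_CUBIC))
E
```

```text
block [[192.787353515625, 188.533935546875], [277.16741943359375, 184.51583862304688], [278.88916015625, 220.67193603515625], [194.50909423828125, 224.69003295898438]] [[0.5459, 0.5519, 0.024], [0.5518, 0.4008, 0.024], [0.4863, 0.3982, 0.024], [0.4808, 0.5487, 0.024]] 0.15123592178077472 0.06551128285412278 [0.51619031 0.47490415 0.024     ]
plate [([425, 173], [0.5715, 0.1317]), ([372, 224], [0.4791, 0.2304]), ([409, 263], [0.4077, 0.1649]), ([424, 261], [0.411, 0.1377]), ([414, 259], [0.4148, 0.1557]), ([461, 212], [0.4992, 0.0678]), ([454, 202], [0.5177, 0.08]), ([461, 197], [0.5267, 0.0669]), ([444, 181], [0.5565, 0.0972]), ([433, 182], [0.5548, 0.1174])]
grip ((324.66204833984375, 220.73402404785156), (8.285165786743164, 19.732608795166016), 55.304847717285156) [[0.4706, 0.3355], [0.4885, 0.309], [0.4774, 0.3016], [0.4595, 0.328]] [0.47398695 0.31855134 0.13      ]
colcap ((455.75006103515625, 178.75003051757812), (36.06244659423828, 32.526912689208984), 45.0) [[0.5277, 0.1609], [0.562, 0.1255], [0.5233, 0.0885], [0.4892, 0.124]] [0.52548598 0.12474426 0.215     ]
```

View pics/topcrop.png

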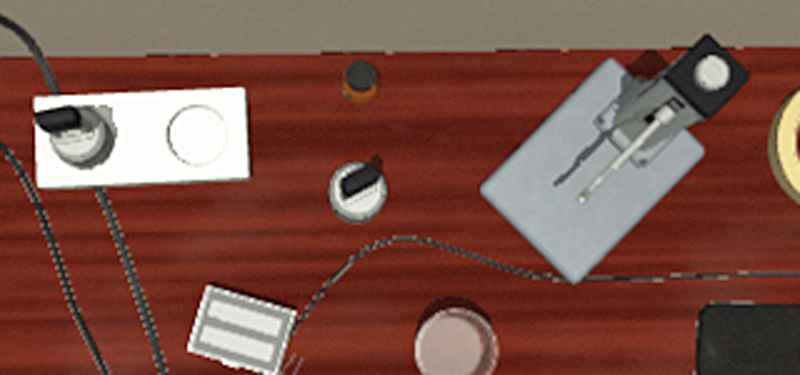

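The crop shows plate corners near (372,226), (410,263), (462,211) and (426,173). The hook tip is at about (412,230), the knob at (465,178) and the free-well ring at (259,204). The grip runs diagonally at (323,223). I'll cross-check these and then look from close up with the wrist camera.

```bash
cat >> h.py <<'E'
def ori(deg): return (R.from_euler('z',deg,degrees=True)*R.from_rotvec([np.pi,0,0])).as_rotvec()
def snap(m,fn):
    pose=(m.get_position(),m.get_ee_rot()); c=m.camera('wrist'); c['T']=wT(c,pose); pickle.dump(c,open(fn+'.pkl','wb')); cv2.imwrite(f'pics/{fn}.png',c['image'][:,:,::-1]); return c
E
python3 - <<'E'
from h import *
from rig import manip as m
d=pickle.load(open('c0.pkl','rb'));c=d['top']
C=np.array([.4894,.1487,0]);u=np.array([np.cos(np.radians(-46.8)),np.sin(np.radians(-46.8)),0])
print('knob',proj(c,C+.048*u+[0,0,.227]),'(465,178)','tip',proj(c,C-.052*u+[0,0,.1815]),'(412,230)')
print('well',onz(c,(258.8,204),.024),'body',onz(c,(323.2,227.2),.055),'beaker',onz(c,(362,288),.068),'vial',onz(c,(324.5,180),.053))
print(proj(d['scene'],C-.037*u+[0,0,.168]),proj(d['scene'],C+.048*u+[0,0,.227]))
m.move_to([.474,.322,.26],ori(-146)); print(m.get_joint_positions(),m.get_time()); snap(m,'w1')
# hook view: away on tip side
m.move_to([.445,.195,.30],ori(133)); print(m.get_joint_positions(),m.get_time()); snap(m,'w2')
a=[cv2.imread(f'pics/w{i}.png') for i in(1,2)]
cv2.imwrite('pics/w12.png',cv2.resize(np.vstack(a),(600,900))[:, :]) if 0 else cv2.imwrite('pics/w12.png',cv2.resize(np.hstack(a),(800,300),interpolation=cv2.INTER_AREA))
E
```

```text
knob [465.27939712 179.41020224] (465,178) tip [411.69184921 229.32121745] (412,230)
well [0.51676817 0.43397381 0.024     ] body [0.47068242 0.319569   0.055     ] beaker [0.36438068 0.2549243  0.068     ] vial [0.5540405  0.31614355 0.053     ]
[336.0128762  269.41775303] [398.59412155 248.79590951]
[ 5.74830322e-01  3.39615997e-01  1.74120362e+00 -1.34902137e-04
  1.06082945e+00 -1.58817206e+00] 3.4583
[ 3.88494960e-01  1.58983890e-01  1.88356388e+00  1.02986603e-04
  1.09879882e+00 -3.63287412e-01] 4.6333
```

View pics/w12.png

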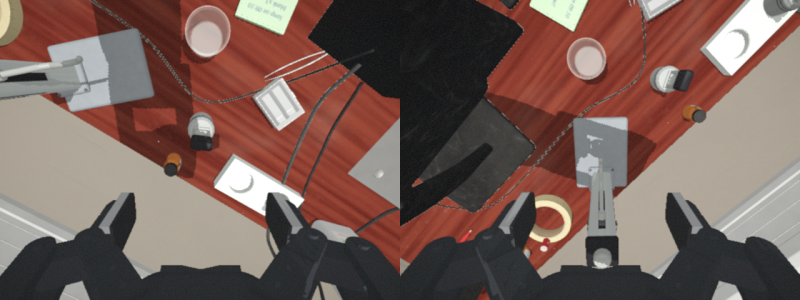

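The wrist pictures show the capsule at (322,211) with its grip at (322,229) in w1. In w2 the scale is centred near (960-640=320, 245), with its arm pointing up the image. I'll zoom in on both.

```bash
python3 - <<'E'
import cv2,numpy as np
a=cv2.imread('pics/w1.png')[165:265,272:372];b=cv2.imread('pics/w2.png')[175:435,240:400]
cv2.imwrite('pics/z.png',np.hstack([cv2.resize(a,(400,400),interpolation=cv2.INTER_CUBIC),cv2.resize(b[:160],(400,400),interpolation=cv2.INTER_CUBIC)]))
E
```

```text
(no output)
```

View pics/z.png

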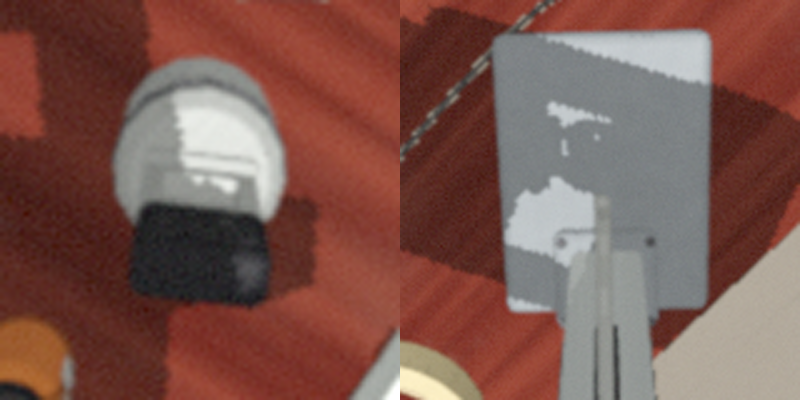

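The grip fills (131..268, 203..302) in the left zoom, tilted by about 3°. In the right zoom the plate corners are clear and the hook tip is at (602,197).

```bash
python3 - <<'E'
from h import *
c=pickle.load(open('w1.pkl','rb'))
f=lambda x,y:(272+x/4-.4,165+y/4-.4)
g=lambda x,y:(240+(x-400)/2.5-.3,175+y/2.5-.3)
bl,br,tl,tr=[onz(c,f(*p),z,c['T']) for p,z in(((131,296),.13),((266,302),.13),((140,203),.10),((266,212),.10))]
print('grip',bl,br,tl,tr,'centre',(bl+br+tl+tr)/4,'w',np.linalg.norm(bl-br),np.linalg.norm(tl-tr),np.linalg.norm((bl+br-tl-tr)[:2]/2))
for a,b in((bl,br),(tl,tr)): print(np.degrees(np.arctan2(*(b-a)[1::-1])))
# body top rim: ellipse of cylinder
print('body', onz(c,f(201,146),.055,c['T']),onz(c,f(201,146),.05,c['T']))
c=pickle.load(open('w2.pkl','rb'))
Q=[onz(c,g(*p),.017,c['T']) for p in((495,33),(710,31),(706,308),(509,312))]
Q=np.array(Q);print('plate',Q.round(4).tolist(),Q.mean(0),[np.linalg.norm(Q[i]-Q[i-1]) for i in range(4)])
for i,j in((0,3),(1,2),(0,1)): print(np.degrees(np.arctan2(*(Q[j]-Q[i])[1::-1])))
print('tip',onz(c,g(602,197),.181,c['T']),'knob',onz(c,(320,408),.225,c['T']))
# tip from two views
d=pickle.load(open('c0.pkl','rb'))['top']
o1,d1=ray(d,(412.0,229.6));o2,d2=ray(c,g(602,197),c['T'])
s=np.linalg.lstsq(np.c_[d1,-d2],o2-o1,rcond=None)[0];print('tip2',o1+s[0]*d1,o2+s[1]*d2)
E
```

```text
grip [0.48416874 0.31314553 0.13      ] [0.47136657 0.33420573 0.13      ] [0.47585824 0.3083068  0.1       ] [0.46331506 0.33024671 0.1       ] centre [0.47367715 0.32147619 0.115     ] w 0.024646047623157634 0.025272338830990365 0.00928864482969163
121.29475992947619
119.75685723057265
body [0.46763879 0.31759355 0.055     ] [0.468551   0.31822379 0.05      ]
plate [[0.4067, 0.1675, 0.017], [0.4766, 0.2341, 0.017], [0.5736, 0.1351, 0.017], [0.5035, 0.0666, 0.017]] [0.49009095 0.1508124  0.017     ] [np.float64(0.1398238675707418), np.float64(0.09648839205779275), np.float64(0.13856512412662758), np.float64(0.09798389442898817)]
-46.18893292853181
-45.572310151591005
43.631855735640784
tip [0.4530157 0.1882399 0.181    ] knob [0.5173366  0.11897726 0.225     ]
tip2 [0.45405702 0.1848319  0.17382722] [0.45491686 0.18621085 0.17366856]
```

Measurements agree to about 2 mm. Next I grasp, lift and weigh.

```bash
python3 - <<'E'
from h import *
from rig import manip as m
G=[.4737,.3215]
m.command_gripper(.050,40)
m.move_to([*G,.19],ori(-149.5)); m.servo_line([*G,.118],rate=.1)
m.hold(.2); f0=m.get_contact_force(); p0=m.get_position()
m.command_gripper(0,40); f1=m.get_contact_force(); print('w',m.get_width(),m.get_grip_force(),f0,f1,p0,m.get_position())
m.servo_line([*G,.128],rate=.03); m.hold(.4)
f2=np.mean([(m.hold(.02),m.get_contact_force())[1] for _ in range(5)],0); print(f2,f2-f0,m.get_torque())
m.servo_line([*G,.24],rate=.15); m.hold(.2); print(m.get_contact_force(),m.get_time())
snap(m,'w3')
E
```

```text
w 0.025552678069530037 39.53866916210245 [ 0.22100237  0.60877829 -0.40822467] [-0.50959826  0.68270976  5.9914459 ] [0.4740544  0.32174787 0.1187044 ] [0.47391613 0.32170706 0.11850352]
[-0.13033034 -0.03125017 -6.45402437] [-0.35133271 -0.64002846 -6.0457997 ] [-0.03635187  0.04224328 -0.05495626]
[-0.74492003  0.24565331 -5.99046125] 9.6667
```

```bash
python3 - <<'E'
from h import *
from rig import manip as m
a=np.radians(-46.4);u=np.array([np.cos(a),np.sin(a),0]);S=np.array([.4644,.1767,0])
m.move_to(S-.055*u+[0,0,.214],ori(133.6)); m.hold(.3)
print(m.get_position(),m.get_ee_rot(),ori(133.6),m.get_contact_force(),m.get_time())
c=snap(m,'w4'); d=m.camera('scene'); t=m.camera('top'); pickle.dump((d,t),open('st4.pkl','wb'))
s=d['image'][225:315,300:420,::-1]; q=t['image'][165:255,360:480,::-1]
z=lambda i:cv2.resize(i,(400,300),interpolation=cv2.INTER_CUBIC)
cv2.imwrite('pics/z4.png',np.vstack([np.hstack([z(s),z(q)]),np.hstack([z(c['image'][150:330,200:440,::-1]),z(c['image'][:,:,::-1])])]))
E
```

```text
[0.42657455 0.21676224 0.21401644] [1.23665862e+00 2.88786292e+00 1.77722201e-04] [1.23760501e+00 2.88754883e+00 1.76811372e-16] [-0.09336901 -0.11164653 -6.60606132] 11.1333
```

View pics/z4.png

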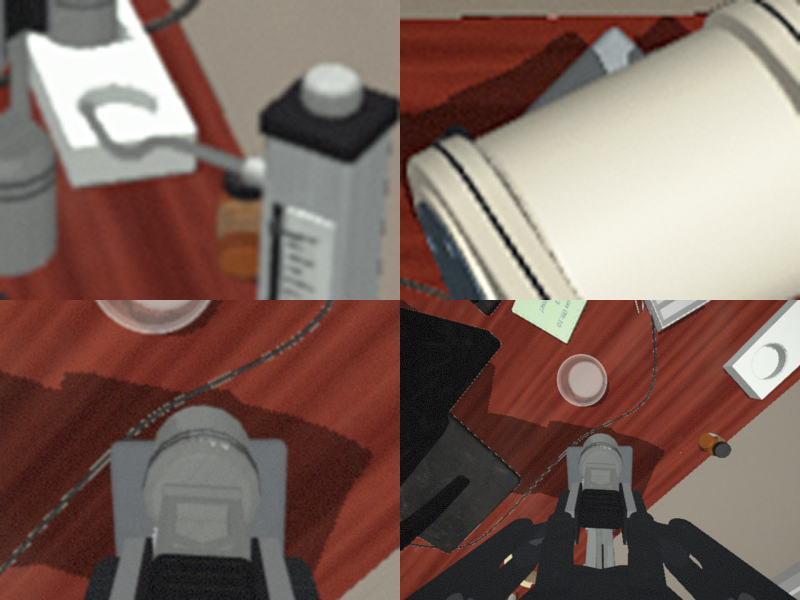

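The scene crop shows the hook (bend near (115,150), tip near (85,105)) with the capsule just left of it. The wrist view shows the strap's eye head-on. I'll overlay the predicted points for a check.

```bash
python3 - <<'E'
from h import *
d,t=pickle.load(open('st4.pkl','rb'));c=pickle.load(open('w4.pkl','rb'))
a=np.radians(-46.4);u=np.array([np.cos(a),np.sin(a),0]);v=np.array([-u[1],u[0],0]);S=np.array([.4644,.1767,.168])
T=np.array([.42657,.21676,.2140]);E=T-[0,0,.0285]
hook=[S,S+[0,0,-.0055],S-.015*u+[0,0,.0135],S+.03*u+[0,0,.0125]]
cap=[E]+[E+s*.013*v+[0,0,z]+k*.003*u for s in(-1,1) for z in(.010,-.035) for k in(-1,1)]+[E+s*.008*v+k*.003*u+[0,0,z] for s in(-1,1) for z in(-.005,-.026) for k in(-1,)]
def draw(c,M,x0,y0,w,h,pts):
    k=400/w;I=cv2.resize(c['image'][y0:y0+h,x0:x0+w,::-1],(400,int(h*k)),interpolation=cv2.INTER_CUBIC)
    for p,col in pts:
        q=(proj(c,p,M)-[x0,y0]+.5)*k; cv2.circle(I,tuple(int(i) for i in q),2,col,-1)
    return I
pts=[(p,(0,255,0)) for p in hook]+[(p,(0,0,255)) for p in cap]
A=draw(d,d['cam_to_world'],275,210,100,150,pts);B=draw(c,c['T'],270,190,100,150,pts)
cv2.imwrite('pics/ov.png',np.hstack([A,B]))
E
```

```text
(no output)
```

View pics/ov.png

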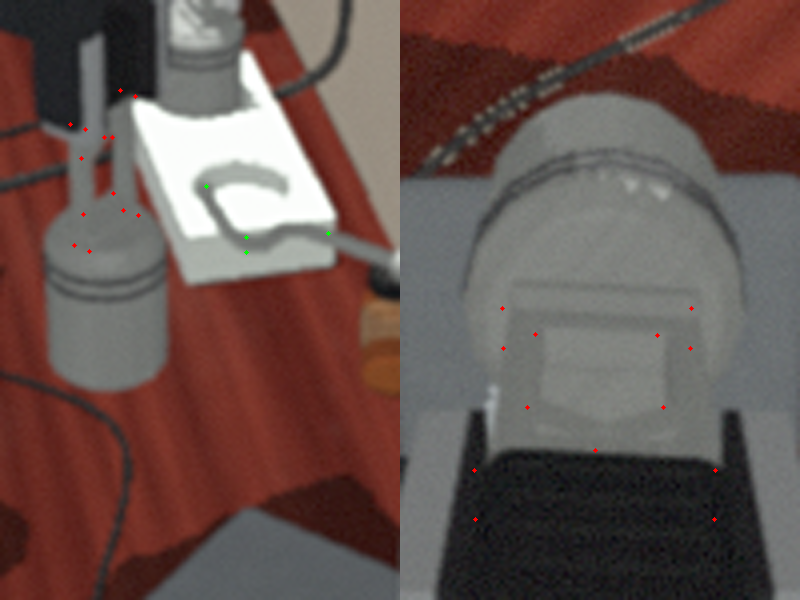

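The predicted hook points land right on the hook. The eye is within about 1 mm of its prediction, so I thread it on in guarded steps and ease the load on.

```bash
cat >> h.py <<'E'
def favg(m,n=20):
    x=np.array([(m.hold(.02),m.get_contact_force())[1] for _ in range(n)]); return x.mean(0),x.std(0)
a_=np.radians(-46.4);U=np.array([np.cos(a_),np.sin(a_),0]);S=np.array([.4644,.1767,0])
E
python3 - <<'E'
from h import *
from rig import manip as m
F0,s=favg(m);print('carry',F0,s)
ok=True
for k in(-.04,-.03,-.022,-.014,-.007,0):
    m.servo_line(S+k*U+[0,0,.214],rate=.05); m.hold(.05); f=favg(m,3)[0]-F0; print(k,f.round(2))
    if np.abs(f).max()>3: ok=False;m.servo_line(S+(k-.01)*U+[0,0,.214],rate=.05);break
if ok:
    for z in(.204,.200,.197,.194,.190,.186,.182):
        m.servo_line(S+[0,0,z],rate=.015); m.hold(.05); f=favg(m,4)[0]-F0; print(z,f.round(2),m.get_position().round(4)[2])
        if np.abs(f[:2]).max()>4 or f[2]>9: break
print(m.get_time())
E
```

```text
carry [ 0.07447951  0.11684595 -6.75756843] [0.37206547 0.39580524 0.454619  ]
-0.04 [-0.54 -0.02 -0.93]
-0.03 [-0.25 -0.36 -0.17]
-0.022 [-0.22  0.14  0.29]
-0.014 [-0.27 -0.25  0.18]
-0.007 [-0.42 -0.12  0.08]
0 [-0.38  0.49  0.08]
0.204 [ 0.45 -0.2  -0.21] 0.2041
0.2 [-0.36 -0.29  0.33] 0.2
0.197 [ 0.18 -0.43  0.62] 0.197
0.194 [-0.33 -0.76  1.36] 0.194
0.19 [-0.79 -0.73  2.19] 0.19
0.186 [-0.87 -0.37  2.9 ] 0.186
0.182 [-0.82 -1.01  3.32] 0.182
18.2167
```

Threaded, and the hook is taking load. I continue to balance.

```bash
python3 - <<'E'
from h import *
from rig import manip as m
m.servo_line(S+[0,0,.170],rate=.015); m.hold(.1)
for i in range(3):
    f,s=favg(m,50); z=m.get_position()[2]; print(z,f,s)
    dz=f[2]/200
    if abs(dz)<.0004: break
    m.servo_line(S+[0,0,z+np.clip(dz,-.006,.006)],rate=.01); m.hold(.1)
print(m.get_torque(),m.get_time())
d=m.camera('scene');cv2.imwrite('pics/s5.png',cv2.resize(d['image'][200:350,270:420,::-1],(600,600),interpolation=cv2.INTER_CUBIC))
E
```

```text
0.1699990324673018 [-0.88495157 -0.70581383 -0.90367849] [0.48005766 0.41346492 0.4700398 ]
0.16548133321979192 [-0.83081176 -1.02730102 -0.05238478] [0.51233472 0.45287457 0.55595654]
[-0.22476119  0.26327462 -0.00609626] 21.6333
```

View pics/s5.png

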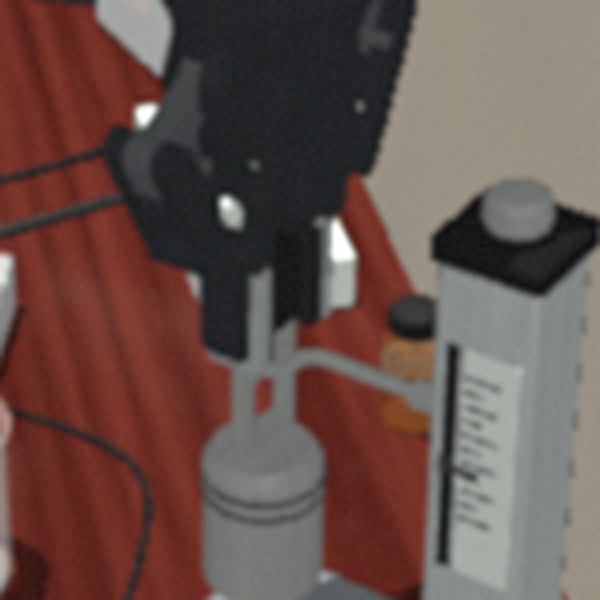

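The capsule is on the hook and near balance. A lateral force of about 1.3 N shows the eye riding on one flank of its V, so I'll centre it sideways and re-balance.

```bash
python3 - <<'E'
from h import *
from rig import manip as m
V=np.array([-U[1],U[0],0]);p=np.array(m.get_position());k=0
for i in range(5):
    k-=.0008; m.servo_line(p+k*V,rate=.01); m.hold(.05); f=favg(m,20)[0]; print(round(k,4),'lat',(f@V).round(2),'u',(f@U).round(2),'z',f[2].round(2))
    if f@V>-.15: break
for i in range(2):
    m.hold(.05); f,s=favg(m,50); q=np.array(m.get_position()); print(q,f.round(2),(f@V).round(2),m.get_torque().round(3))
    if abs(f[2])<.1: break
    m.servo_line(q+[0,0,f[2]/200],rate=.01)
print(m.get_time())
E
```

```text
-0.0008 lat -1.29 u 1.74 z -0.23
-0.0016 lat 0.47 u 1.99 z -0.12
[0.46333044 0.17562403 0.16551458] [ 2.56 -0.73 -0.16] 1.36 [-0.083 -0.519  0.038]
[0.46333759 0.17562505 0.16472023] [ 2.83 -0.52 -0.03] 1.69 [-0.071 -0.525  0.036]
24.9667
```

```bash
python3 - <<'E'
from h import *
from rig import manip as m
V=np.array([-U[1],U[0],0])
for i in range(6):
    q=np.array(m.get_position()); f=favg(m,25)[0]; fu,fv=f@U,f@V; print(q.round(4),'u',fu.round(2),'v',fv.round(2),'z',f[2].round(2))
    if abs(fu)<.4 and abs(fv)<.4 and abs(f[2])<.15: break
    m.servo_line(q+np.clip(fu*.0004,-.001,.001)*U+np.clip(fv*.0003,-.0005,.0005)*V+[0,0,f[2]/300],rate=.006); m.hold(.05)
print(m.get_time())
E
```

```text
[0.4633 0.1756 0.1647] u 2.34 v 1.73 z 0.06
[0.4637 0.1753 0.1647] u -2.45 v -0.08 z -0.15
[0.4635 0.1757 0.1644] u 5.08 v -1.69 z -0.0
[0.4638 0.175  0.1644] u -3.0 v 2.03 z 0.19
[0.4636 0.1755 0.165 ] u 5.21 v -1.99 z -0.11
[0.4639 0.1748 0.1646] u -3.51 v 2.28 z -0.04
30.2083
```

```bash
python3 - <<'E'
from h import *
from rig import manip as m
V=np.array([-U[1],U[0],0])
q=np.array(m.get_position()); m.servo_line(q+[-.00012,.00028,0],rate=.005); m.hold(.05)
f=favg(m,25)[0]; print(m.get_position(),'u',(f@U).round(2),'v',(f@V).round(2),'z',f[2].round(2))
if abs(f@U)<2.5 and abs(f@V)<2.5 and abs(f[2])<.35:
    m.command_gripper(.044); print(m.get_width(),m.get_grip_force()); print(favg(m,5)[0]); 
    m.hold(.5); c1=m.camera('scene')['image'].astype(int); m.hold(.8); c2=m.camera('scene')['image']
    print('motion',np.abs(c2.astype(int)-c1)[200:350,270:420].max(-1).__gt__(40).sum())
    c=snap(m,'w6')
    z=lambda i:cv2.resize(i,(400,400),interpolation=cv2.INTER_CUBIC)
    cv2.imwrite('pics/z6.png',np.hstack([z(c2[200:350,270:420,::-1]),z(c['image'][180:330,245:395,::-1])]))
print(m.get_time())
E
```

```text
[0.46368496 0.17535785 0.16451009] u 5.21 v -1.8 z -0.26
30.925
```

```bash
python3 - <<'E'
from h import *
from rig import manip as m
V=np.array([-U[1],U[0],0])
g=.0002
for i in range(4):
    q=np.array(m.get_position()); m.servo_line(q+g*U+[0,0,0],rate=.005); m.hold(.05)
    f=favg(m,20)[0]; print(m.get_position(),'u',(f@U).round(2),'v',(f@V).round(2),'z',f[2].round(2))
    if abs(f@U)<3.: break
    g=np.sign(f@U)*.0001
m.command_gripper(.044); print(m.get_width(),m.get_grip_force()); print(favg(m,5)[0]); 
m.hold(.5); c1=m.camera('scene')['image'].astype(int); m.hold(.8); c2=m.camera('scene')['image']
print('motion',np.abs(c2.astype(int)-c1)[200:350,270:420].max(-1).__gt__(40).sum())
c=snap(m,'w6')
z=lambda i:cv2.resize(i,(400,400),interpolation=cv2.INTER_CUBIC)
cv2.imwrite('pics/z6.png',np.hstack([z(c2[200:350,270:420,::-1]),z(c['image'][180:330,245:395,::-1])]))
print(m.get_time())
E
```

```text
[0.46377756 0.17523791 0.16448606] u 3.21 v -1.08 z -0.11
[0.46379682 0.17517884 0.16447078] u 2.35 v -1.12 z -0.09
0.04386059125363435 0.0
[-0.41036147 -0.15382059 -0.01980769]
motion 0
34.0417
```

View pics/z6.png

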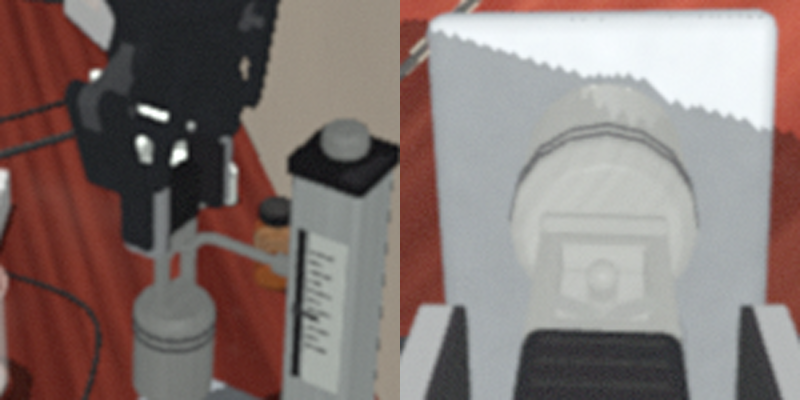

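The capsule hangs free and still, with the hook tip centred in the eye. Next I measure the well in the pictures already saved, which costs no robot time.

```bash
python3 - <<'E'
from h import *
d=pickle.load(open('c0.pkl','rb'));out=[]
for n,c,g in(('top',d['top'],None),('w1',pickle.load(open('w1.pkl','rb')),1),('w4',pickle.load(open('w4.pkl','rb')),1)):
    T=c['T'] if g else c['cam_to_world']
    # rectify the block-top plane z=.024 at 0.5 mm/px around the estimate
    X,Y=np.meshgrid(np.arange(-60,60)*.5e-3+.517,np.arange(-60,60)*.5e-3+.4345,indexing='ij')
    P=np.stack([X,Y,np.full_like(X,.024)],-1)@T[:3,:3]-T[:3,3]@T[:3,:3]
    u=(P[...,0]/P[...,2]*c['fx']+c['cx']).astype(np.float32);v=(P[...,1]/P[...,2]*c['fy']+c['cy']).astype(np.float32)
    I=cv2.remap(cv2.cvtColor(c['image'],cv2.COLOR_RGB2GRAY),u,v,cv2.INTER_CUBIC)
    out.append(cv2.resize(cv2.equalizeHist(I),(266,266)))
    h=cv2.HoughCircles(cv2.GaussianBlur(cv2.equalizeHist(I),(5,5),1),cv2.HOUGH_GRADIENT,1,200,param1=60,param2=8,minRadius=39,maxRadius=46)
    if h is not None: a,b,r=h[0][0]; print(n,'well',.517+(b-60)*.5e-3,.4345+(a-60)*.5e-3,'r mm',r/2)
    cv2.circle(out[-1],(133,133),95,0,1)
cv2.imwrite('pics/well.png',np.hstack(out))
E
```

```text
top well 0.51875 0.43225002 r mm 21.05
w1 well 0.51775 0.43675 r mm 22.15
w4 well 0.51925004 0.43675 r mm 22.7
```

View pics/well.png

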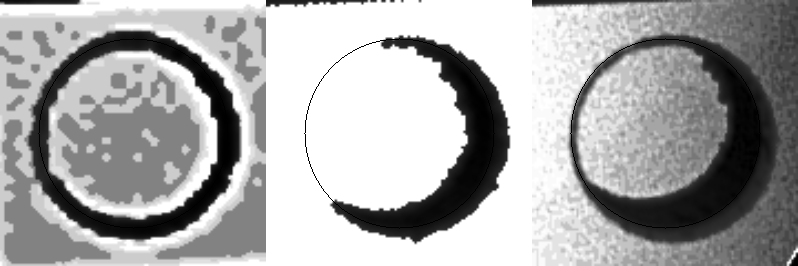

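All three views put the well near (0.5176, 0.4355), within about 1 mm. Now I regrasp, unload, unhook and carry it to just above the well.

```bash
python3 - <<'E'
from h import *
from rig import manip as m
m.hold(.4)
m.command_gripper(0,40); print(m.get_width(),m.get_grip_force(),m.get_contact_force()); q=np.array(m.get_position())
m.servo_line([q[0],q[1],.180],rate=.015); m.servo_line([q[0],q[1],.2035],rate=.015)
m.servo_line([q[0],q[1],.2148],rate=.03); f=favg(m,5)[0]; print(f,m.get_position())
ok=abs(f[2]+6.6)<1.5
if ok:
    b=np.array([q[0],q[1],.2148]); m.servo_line(b-.012*U,rate=.05); f=favg(m,3)[0]; print(f)
    if np.abs(f[:2]).max()<3:
        m.servo_line(b-.06*U,rate=.08); m.move_to([.5176,.4355,.20],ori(133.6)); m.servo_line([.5176,.4355,.150],rate=.08); m.hold(.1)
        print(favg(m,10)[0],m.get_position())
print(m.get_time())
E
```

```text
0.025624938654685545 41.987555315718055 [ 0.4672781  -0.3265444  -0.45553577]
[-0.15868593 -0.43862431 -6.79607252] [0.46371548 0.17510797 0.21476198]
[-0.101815    0.22707207 -6.87631259]
[ 0.0901353   0.08609587 -6.60283129] [0.51780796 0.43573074 0.15059845]
41.4167
```

```bash
python3 - <<'E'
from h import *
from rig import manip as m
p=np.array([.5176,.4355])
for z in(.142,.138,.134,.131,.1295,.128,.127):
    m.servo_line([*p,z],rate=.03); f=favg(m,6)[0]; print(z,m.get_position().round(4),f.round(2),p.round(4))
    if np.abs(f[:2]).max()>1.5: p=p+np.clip(f[:2]*.0003,-.001,.001)
    if f[2]>-3: break
print(m.get_time())
E
```

```text
0.142 [0.5176 0.4355 0.1419] [-0.15  0.15 -7.07] [0.5176 0.4355]
0.138 [0.5175 0.4354 0.1378] [ 0.01 -0.35 -6.78] [0.5176 0.4355]
0.134 [0.5175 0.4354 0.1338] [ 0.18 -0.57 -7.17] [0.5176 0.4355]
0.131 [0.5176 0.4354 0.1309] [ 0.77 -1.16 -7.12] [0.5176 0.4355]
0.1295 [0.5176 0.4355 0.1294] [ 0.42 -1.05 -7.51] [0.5176 0.4355]
0.128 [0.5178 0.4357 0.1291] [-2.16 -3.4   5.41] [0.5176 0.4355]
43.75
```

The capsule reached the floor at the predicted height (TCP at 0.129, which puts the underside at about 0.010). I release, retreat and check.

```bash
python3 - <<'E'
from h import *
from rig import manip as m
m.command_gripper(.046); p=np.array(m.get_position()); m.servo_line([p[0],p[1],.20],rate=.08)
m.servo_line([p[0],p[1],.26],rate=.2); m.hold(.3)
print(m.get_width(),m.get_contact_force(),m.get_time())
c=m.camera('scene');pickle.dump(c,open('end.pkl','wb'))
# grip columns of free-well capsule vs expectation: dark blob near projected grip
q=proj(c,[.5176,.4355,.125]);print('expected',q)
hsv=cv2.cvtColor(c['image'],cv2.COLOR_RGB2HSV);k=(hsv[...,2]<60).astype(np.uint8)
n,_,st,ce=cv2.connectedComponentsWithStats(k)
for i in range(1,n):
    if 30<st[i,4]<2000 and np.hypot(*(ce[i]-q))<40: print(st[i],ce[i])
P=np.array([.4640,.1757,.168]); print('hook seat px',proj(c,P))
E
```

```text
0.04619589304084645 [-0.1694718   0.72920373 -0.85050997] 45.8833
expected [335.17380428 204.33924387]
[320 175   9  19 144] [324.04166667 183.77083333]
hook seat px [335.95145428 269.41185191]
```

```bash
python3 - <<'E'
from h import *
from rig import manip as m
print(favg(m,10)[0]); c=snap(m,'wend'); print(m.get_time())
q=proj(c,[.5178,.4357,.125],c['T']);print('exp',q)
g=c['image'].max(-1);k=(g<60).astype(np.uint8)
n,_,st,ce=cv2.connectedComponentsWithStats(k)
for i in range(1,n):
    if 100<st[i,4]<4000 and np.hypot(*(ce[i]-q))<80: print(st[i],ce[i],onz(c,ce[i],.125,c['T']))
E
```

```text
[0.0203435  0.16415637 0.10604967]
46.15
exp [319.09050329 232.94601985]
[302 220  39  26 846] [320.83333333 232.31205674] [0.51839335 0.43694363 0.125     ]
```

The hand is empty, and the wrist camera sees the grip within about 1.5 mm of its expected spot at the right height.

```bash
python3 -c "
from rig import manip as m
print(m.sign_off(),m.get_time())"
```

```text
the job is handed in; nothing more can be done
the job is handed in; nothing more can be done
```

I hung the capsule on the spring scale and let it hang at rest, then unloaded it gently and set it down in the free well; I handed the job in after about 46 s, and the sign-off returned no verdict.

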